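# Plug the grow-lamp frame into the germination tier and switch it on

### The arm

A 6-joint arm with a two-finger parallel gripper is mounted at the origin on a cart in front of the work surface, level with it; the furniture and walls round the work are solid. World frame = base frame: x ahead of the robot, y to its left, z up, the work surface at z = 0. Lengths are in m, angles in rad, forces in N, time in s.
With the tool pointing down it reaches from about 0.35 to 0.775 m from the base axis. Payload 7.3 kg.
Tool frame: the origin (TCP) lies midway between the tips of the shut fingers; the grasp point (between the pads) lies 19 mm behind it (robot.grip_depth is the z of the grasp point in the tool frame, in m); z points along the fingers, y is the line along which they close (so a half turn about z gives the same grasp; the last joint's range is limited). The gripper opens to 92 mm and grips with 3 to 60 N. Pads are 19 mm wide; open, the fingers measure 130 mm over their backs; the gripper's body (75 mm by 190 mm) begins 47 mm behind the grasp point.
Start: joints at [0.994, 0.342, 1.524, -0, 1.275, -0.146], TCP at [0.219, 0.477, 0.227] pointing down, gripper open.
Joint ranges: [-2.53, 2.53], [-0.77, 2.02], [0.04, 2.7], [-1, 4.14], [0.28, 2.66], [-3.11, 3.11]. Speed limits (rad/s): [2.57, 2.57, 3.14, 3.14, 3.14, 3.14].

### API

Orientations are given as [roll, pitch, yaw] about the fixed x, y, z axes, in that order (R = Rz(yaw) Ry(pitch) Rx(roll)).
In Python, from cell import robot, viewer gives the robot as it stands.
- The arm moves only by the tool step_arm, never from a script. Its argument "increments" is a list of rows, each an object with "delta_pos": the shift along the tool's x, y, z in cm, a list of three; "dr": the turn, a rotation vector about the tool's x, y, z in degrees, a list of three; "fingers": the closure, from -1 (fully open) to 1 (shut), so that 0 is half open. In form: [{"delta_pos": [tx, ty, tz], "dr": [wx, wy, wz], "fingers": fingers}, ...]. A call has exactly 5 rows; each row is the pose to reach, as a shift and turn from the pose commanded when the call began, along the tool's axes at that moment; what a row does not reach only later rows make up. A row lasts 1/8 s, in which the tool goes at most 62.5 mm and 10.7 degrees, less where a joint would pass 70% of its speed; a pose out of reach is approached as far as the arm can. A call with a gripper value outside its range is refused whole. The fingers move at their own pace and stop on an object; "newtons" is the grip in N (left out, the last holds). Time passes only in rows, so rows that repeat a pose let the fingers close, or fill a call up. It gives the time, the measured TCP pose, the force, the opening and the grip force at its end, in the units of the state.
- robot.observe(): the state, without advancing time (a new reading comes with each control period).
- viewer.read_camera(name): name is "side" or "top"; returns the picture (384x512x3 uint8, red, green, blue); there is no depth.
- viewer.camera_params(name): a dict with "K" (3x3 intrinsics, pixels), "k1" (the pictures are not rectified: a ray, as slopes to the right and down, at radius r is drawn at 1 + k1 r^2 times it, then the intrinsics apply), "T" (4x4, takes a point from camera to world coordinates). Camera axes: x right, y down, z forward; pixel columns grow to the right and rows downward; lengths in m; the calibration is good to about 2 mm. A picture is of the moment at which its call begins. camera_params takes no time and is no camera call.
- robot.hand_in(): hands the job in; it is judged then, once.
The state is a dict: "time": time; "qpos": joint angles; "qvel": joint speeds; "joint_efforts": joint torques, N m; "tool_pos": TCP position; "tool_rot": TCP orientation; "contact_force": force on the tool from outside, world axes, zero at the start; "torque": the same for the moment, N m; "opening": finger opening in m; "grip_force": force on a finger pad.
Only numpy, scipy, OpenCV 4.12 (cv2) and the standard library are available. Lean on these libraries where they do the work, as an engineer would, in place of code of your own. Each camera call takes 0.05 s, during which the arm holds its last target. There are 200 camera calls.

### The job

Pick up the grow-lamp frame, the one with the black carrying handle, and stack it on the germination tier, so that all four of its corner posts are fully down in the blue cups and it sits level. Then slide the orange switch on the lamp base across to the green dot. Leave the two vials and the wash bottle beside the work standing where they are.

Things in the scene. Friction and masses are not known exactly. Their poses are not given: they have to be found in the camera images.
- lamp_handle (a point): Centre of the handle bar of the loose grow-lamp frame (0.28 to 0.49 kg), 104 mm above its feet. Black bar 16 mm wide (its x), 92 mm long (its y), 14 mm high, on the frame's vertical centre line; gap of 29 mm under it to the white deck, 116 mm (x) by 146 mm (y), 8 mm thick, lamp panel below. It fits either way round (half turn).
- lamp_feet (a point): Middle of the lamp frame's four feet, level with their undersides; axes of the frame (z up). Four round steel posts of 12 mm diameter at x = +-48 mm, y = +-63 mm from here, 60 mm from foot to deck; the feet taper over the last 2.5 mm to 9 mm diameter. The frame stands on them on the table at the start.
- seat_nominal (a point): Point on the top (28 mm above the table) of the fixed grey lamp base (180 mm in x, 290 mm in y), at the middle of a low black lip. The lower frame (germination tier) stands fixed in this lip, square to the base, but up to 7 mm off this point in x and in y: that offset is not measured and must be found by touch or sight. Axes: base x across, y along it towards the switch, z up.
- cups_nominal (a point): 74 mm above seat_nominal: level of the flat rims of the lower frame's four blue cups. They stand at x = +-48, y = +-63 mm from the lower frame's true centre, which is up to 7 mm off this point in x and y. Each is a 30 mm square block with a round hole of 15 mm, 14 mm deep. Posts on the cup floors: lamp_feet 14 mm below this point; posts on the rims: level with it. A petri dish lies between the cups.
- switch_ridge (a point): Top centre of the orange ridge of the slide switch on the lamp base, 160 mm in the base's +y direction from seat_nominal. The ridge is 8 mm thick (x), 22 mm wide (y) and stands 8.5 mm above the base's flat top. It moves along the base's +x, towards the green dot; axes as those of the base.
- light_switch (a joint): Slide switch: 0 = off (near the white dot), 0.010 m = on (near the green dot), 10 mm of travel along the base's +x. A detent resists with up to about 5 N, and half-way it snaps to the nearer end.
- vial_a_mid (a point): Glass vial with black cap, 23 mm in diameter, 60 mm tall, standing on the table; point at mid-height (30 mm). To be left alone.
- vial_b_mid (a point): Glass vial with blue cap, 23 mm in diameter, 60 mm tall, standing on the table; point at mid-height (30 mm). To be left alone.
- bottle_wash_mid (a point): White squeeze wash bottle with blue cap and bent spout, 57 x 86 x 156 mm, the one beside the lamp frame, not the far one at the right; point on its axis 50 mm above the table. To be left alone.

How it is judged:
By the outcome, as a careful person would: the job done as asked, in the order asked, and still so for the second after the job is handed in, with the robot touching nothing.
It also fails if it takes over 61 s, if anything falls off the work surface, if the arm or the gripper's body presses on something with over 40 N, if the wrist force passes 120 N, or if a joint passes its speed limit or range.

## Working session

There is one attempt and no reset: what is moved stays moved. The work goes in short steps, Python scripts to look and compute and a tool call to move; the robot and the scene stay as the last step left them, time stands still between calls to the robot, and variables do not carry over. Pictures are saved under pics/ and viewed, at most 10 in all, crops included, and the job is handed in when it is done.

Besides the shell and the picture viewer there is one more tool, called as name([rows], argument=value, ...), one row to a line, values as JSON. step_arm: Moves the arm, as the interface text tells. Its arguments: {"type":"object","properties":{"increments":{"type":"array"},"newtons":{"type":"number"}},"required":["increments"]}

```bash
mkdir -p pics; ls
cat > h.py <<'E'
import numpy as np, cv2
from cell import robot, viewer
def ray(name,uv):
    p=viewer.camera_params(name);K=np.array(p["K"]);T=np.array(p["T"]);k=p["k1"]
    d=(np.array(uv,float)-K[:2,2])/[K[0,0],K[1,1]];s=d.copy()
    for _ in range(20): s=d/(1+k*(s@s))
    v=T[:3,:3]@np.array([s[0],s[1],1]);return T[:3,3],v/np.linalg.norm(v)
def plane(name,uv,z):
    o,v=ray(name,uv);return o+v*(z-o[2])/v[2]
def proj(name,P):
    p=viewer.camera_params(name);K=np.array(p["K"]);T=np.array(p["T"]);k=p["k1"]
    c=T[:3,:3].T@(np.array(P)-T[:3,3]);s=c[:2]/c[2];s=s*(1+k*(s@s));return K[:2,:2]@s+K[:2,2]
def tri(u1,u2):
    o1,a=ray("top",u1);o2,b=ray("side",u2)
    t=np.linalg.lstsq(np.c_[a,-b],o2-o1,rcond=None)[0]
    p,q=o1+a*t[0],o2+b*t[1];return (p+q)/2,np.linalg.norm(p-q)
def snap(n):
    r={}
    for c in("top","side"):
        im=np.array(viewer.read_camera(c));cv2.imwrite(f"pics/{n}_{c}.png",im[:,:,::-1]);r[c]=im
    return r
E
python3 - <<'E'
from h import *
snap("a")
for c in("top","side"):
    p=viewer.camera_params(c);print(c,np.round(p["K"],1).tolist(),p["k1"],np.round(p["T"],3).tolist())
print(robot.observe(),robot.grip_depth)
E
```

```text
pics
top [[370.4, 0.0, 252.8], [0.0, 370.4, 188.7], [0.0, 0.0, 1.0]] -0.035037290743665045 [[0.009, -0.991, 0.133, 0.471], [-1.0, -0.007, 0.012, -0.013], [-0.011, -0.133, -0.991, 0.946], [0.0, 0.0, 0.0, 1.0]]
side [[369.2, 0.0, 254.7], [0.0, 369.2, 194.2], [0.0, 0.0, 1.0]] -0.09232688963190734 [[0.996, -0.025, 0.088, 0.506], [-0.09, -0.45, 0.888, -0.73], [0.017, -0.893, -0.451, 0.483], [0.0, 0.0, 0.0, 1.0]]
{'time': 0.1, 'qpos': array([ 9.94007429e-01,  3.42674631e-01,  1.52489594e+00,  1.33531304e-05,
        1.27539833e+00, -1.45992338e-01]), 'qvel': array([-0.00109067, -0.00085755, -0.00181393,  0.00038915, -0.0014533 ,
        0.00052612]), 'joint_efforts': array([ 1.69621737e-03, -4.32005346e+01, -2.44694906e+01,  7.17527303e-02,
        5.26627048e-02, -6.13533484e-05]), 'tool_pos': array([0.21901653, 0.47674845, 0.22611218]), 'tool_rot': array([-3.14023291e+00, -2.12840781e-04,  2.71079205e+00]), 'contact_force': array([0.05487027, 0.27358641, 0.03921371]), 'torque': array([ 0.04644739, -0.00870698, -0.01747542]), 'grip_force': 0.0, 'opening': 0.09228730868960268} -0.0188
```

View pics/a_top.png

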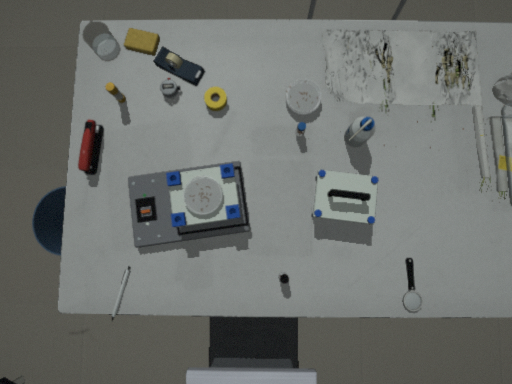

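View pics/a_side.png

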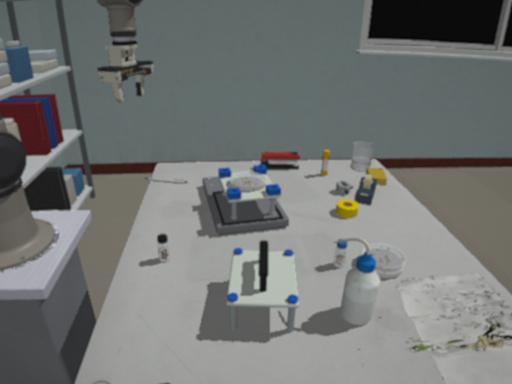

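The top view shows the lamp handle at about (349,195), cups near (174,178), (228,170), (232,212), (178,219), and the switch near (147,211). The side view shows the lamp at (264,270) with the wash bottle at (360,290). Next I measure these by colour.

```bash
cat > m.py <<'E'
from h import *
def blobs(im,lo,hi,mn=8):
    h=cv2.cvtColor(im,cv2.COLOR_RGB2HSV);m=cv2.inRange(h,lo,hi)
    n,l,s,c=cv2.connectedComponentsWithStats(m);return [(c[i].round(1).tolist(),int(s[i,4]),s[i,:4].tolist()) for i in range(1,n) if s[i,4]>=mn]
E
python3 - <<'E'
from m import *
I={c:cv2.imread(f"pics/a_{c}.png")[:,:,::-1].copy() for c in("top","side")}
for c in I:
    print(c,"blue");[print(b) for b in blobs(I[c],(100,140,60),(125,255,255))]
    print(c,"orange");[print(b) for b in blobs(I[c],(3,110,110),(16,255,255),3)]
t=I["top"];a=cv2.resize(t[155:260,120:260],None,fx=5.6,fy=5.6,interpolation=cv2.INTER_CUBIC)
cv2.imwrite("pics/b1.png",a[:,:,::-1])
a=cv2.resize(t[105:245,280:390],None,fx=4.2,fy=4.2,interpolation=cv2.INTER_CUBIC)
cv2.imwrite("pics/b2.png",a[:,:,::-1])
E
```

```text
top blue
([364.1, 120.5], 26, [361, 117, 8, 8])
([369.6, 125.6], 40, [365, 121, 9, 9])
([301.4, 126.1], 42, [298, 123, 7, 8])
([227.1, 170.4], 160, [221, 164, 13, 14])
([321.5, 173.1], 29, [319, 170, 6, 7])
([173.1, 178.4], 166, [167, 172, 14, 14])
([374.3, 179.5], 30, [372, 177, 6, 6])
([232.6, 211.4], 156, [226, 205, 14, 14])
([317.6, 212.9], 31, [315, 210, 6, 7])
([177.9, 219.4], 166, [171, 213, 15, 14])
([370.6, 219.6], 33, [368, 217, 6, 6])
top orange
([145.1, 210.7], 23, [141, 209, 9, 4])
side blue
([44.0, 116.9], 358, [4, 98, 53, 49])
([260.6, 168.2], 90, [254, 164, 13, 9])
([224.2, 172.2], 75, [219, 168, 11, 9])
([272.9, 189.4], 113, [267, 185, 13, 10])
([233.4, 192.9], 121, [228, 188, 12, 11])
([341.9, 244.5], 35, [338, 242, 8, 6])
([237.6, 250.8], 31, [234, 249, 8, 5])
([288.2, 252.2], 29, [285, 250, 7, 5])
([365.6, 263.1], 255, [357, 254, 18, 18])
([232.1, 296.9], 54, [228, 294, 9, 7])
([292.1, 298.7], 54, [288, 295, 9, 8])
side orange
```

View pics/b1.png

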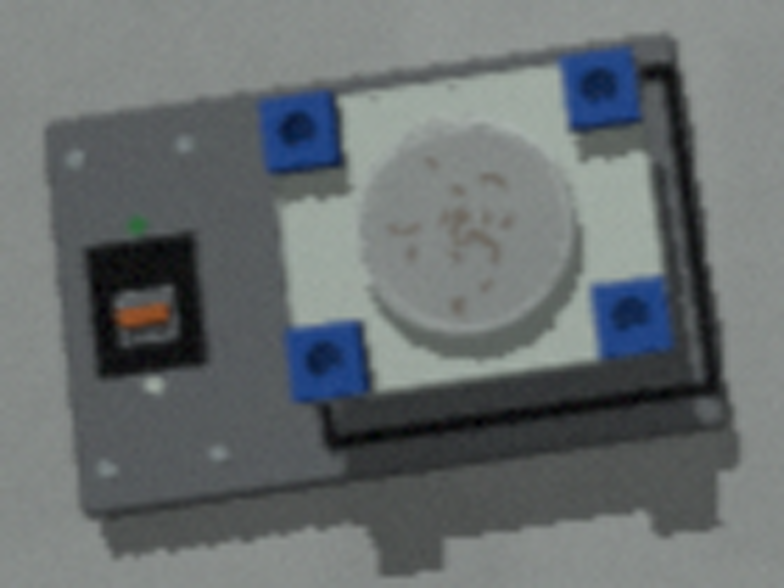

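View pics/b2.png

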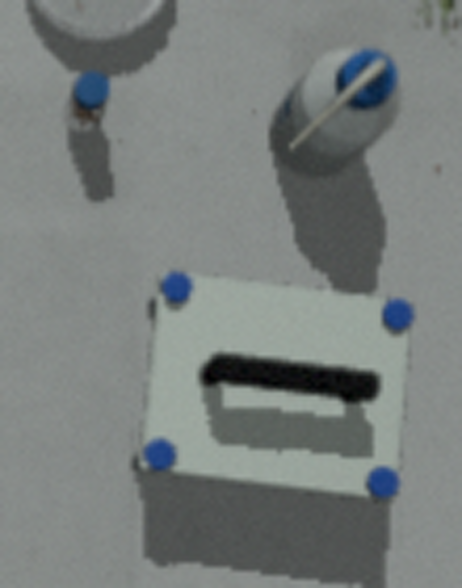

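The crops show the green dot at about (144,195), up-image (+x) from the orange ridge at (145,211). The four cup holes are clear. The lamp handle runs along the image row direction, and the bottle is about 65 px beyond it.

```bash
cat > m2.py <<'E'
from m import *
def fit(P,name):
    # P ordered: (+x,+y),(+x,-y),(-x,-y),(-x,+y)
    P=np.array(P);c=P.mean(0);ey=(P[0]+P[3]-P[1]-P[2])[:2];yaw=np.arctan2(-ey[0],ey[1])
    print(name,"centre",c.round(4),"yaw",np.degrees(yaw).round(2),"sides",[np.linalg.norm(P[i]-P[(i+1)%4]).round(4) for i in range(4)])
    return c,yaw
E
python3 - <<'E'
from m2 import *
cu=[[173.1,178.4],[227.1,170.4],[232.6,211.4],[177.9,219.4]]
cs=[[260.6,168.2],[272.9,189.4],[233.4,192.9],[224.2,172.2]]
lu=[[321.5,173.1],[374.3,179.5],[370.6,219.6],[317.6,212.9]]
ls=[[288.2,252.2],[292.1,298.7],[232.1,296.9],[237.6,250.8]]
fit([plane("top",u,.102) for u in cu],"cups top@.102")
T=[tri(a,b) for a,b in zip(cu,cs)];fit([t[0] for t in T],"cups tri");print([ (t[0][2].round(4),t[1].round(4)) for t in T])
for z in(.068,.074):fit([plane("top",u,z) for u in lu],f"lamp top@{z}")
T=[tri(a,b) for a,b in zip(lu,ls)];fit([t[0] for t in T],"lamp tri");print([ (t[0][2].round(4),t[1].round(4)) for t in T])
t=cv2.imread("pics/a_top.png")[:,:,::-1].copy()
s=t[180:210,322:376];m=(s.max(2)<45).astype(np.uint8)
n,l,st,c=cv2.connectedComponentsWithStats(m);i=1+st[1:,4].argmax();(hc,hw,ha)=cv2.minAreaRect(np.argwhere(l==i)[:,::-1].astype(np.float32))
hc=np.array(hc)+[322,180];print("handle px",hc,hw,ha,"->",plane("top",hc,.111),c[i]+[322,180])
print("switch",plane("top",[145.1,210.7],.0365),"green",plane("top",[120+138/5.6,155+225/5.6],.028),"white",plane("top",[120+153/5.6,155+385/5.6],.028))
print("bottle cap",tri([367.5,124],[365.6,263.1]),"base guess",plane("top",[280+335/4.2,105+110/4.2],.1))
print("base corners",[plane("top",[120+u/5.6,155+v/5.6],.028).round(4).tolist() for u,v in((47,125),(672,38),(730,425),(88,512))])
E
```

```text
cups top@.102 centre [0.5693 0.1127 0.102 ] yaw 8.87 sides [np.float64(0.1264), np.float64(0.096), np.float64(0.1261), np.float64(0.0957)]
cups tri centre [0.5702 0.1136 0.0961] yaw 8.58 sides [np.float64(0.1266), np.float64(0.0965), np.float64(0.1273), np.float64(0.0975)]
[(np.float64(0.0982), np.float64(0.0029)), (np.float64(0.0956), np.float64(0.0005)), (np.float64(0.096), np.float64(0.0001)), (np.float64(0.0948), np.float64(0.0002))]
lamp top@0.068 centre [ 0.5725 -0.2243  0.068 ] yaw -6.71 sides [np.float64(0.1274), np.float64(0.0968), np.float64(0.1261), np.float64(0.0963)]
lamp top@0.074 centre [ 0.5718 -0.2228  0.074 ] yaw -6.71 sides [np.float64(0.1265), np.float64(0.0962), np.float64(0.1253), np.float64(0.0957)]
lamp tri centre [ 0.572  -0.2232  0.0726] yaw -6.78 sides [np.float64(0.1267), np.float64(0.096), np.float64(0.1256), np.float64(0.0958)]
[(np.float64(0.0726), np.float64(0.0003)), (np.float64(0.0729), np.float64(0.0002)), (np.float64(0.0722), np.float64(0.0002)), (np.float64(0.0727), np.float64(0.0003))]
handle px [348.56877518 194.93257999] (41.06307601928711, 6.828804969787598) 6.911227226257324 -> [ 0.57025797 -0.21976881  0.111     ] [349.         194.54852321]
switch [0.53612121 0.26416843 0.0365    ] green [0.57569687 0.26974403 0.028     ] white [0.50433984 0.25969278 0.028     ]
bottle cap (array([ 0.73541308, -0.26671952,  0.11715507]), np.float64(0.0007196218293902056)) base guess [ 0.72281575 -0.25296922  0.1       ]
base corners [[0.6208, 0.3134, 0.028], [0.6624, 0.0314, 0.028], [0.4892, 0.0036, 0.028], [0.4483, 0.2861, 0.028]]
```

step_arm([
  {"delta_pos":[-4.7,-3.73,0],"dr":[0,0,8],"fingers":-1},
  {"delta_pos":[-9.4,-7.46,0],"dr":[0,0,16],"fingers":-1},
  {"delta_pos":[-14.1,-11.19,0],"dr":[0,0,24],"fingers":-1},
  {"delta_pos":[-18.8,-14.92,0],"dr":[0,0,32],"fingers":-1},
  {"delta_pos":[-23.5,-18.65,0],"dr":[0,0,40],"fingers":-1},
])

```text
time: 0.72
tool_pos: [0.3553, 0.2077, 0.2267]
tool_rot: [3.141, -0.0, 2.008]
contact_force: [0.7, -0.9, -0.6]
opening: 0.0916
grip_force: 0.0
```

```bash
cat > g.py <<'E'
import sys
from h import *
from scipy.spatial.transform import Rotation as R
# usage: g.py x y z yawdeg : shift (cm, tool axes) and turn (deg) from the measured pose
s=robot.observe();Rt=R.from_euler("xyz",s["tool_rot"])
print("t",round(s["time"],2),"pos",s["tool_pos"].round(4),"rpy",np.degrees(s["tool_rot"]).round(2),"F",s["contact_force"].round(1),"M",s["torque"].round(2),"open",round(s["opening"],4),"grip",round(s["grip_force"],1))
if len(sys.argv)>4:
    x,y,z,w=map(float,sys.argv[1:5])
    print("delta cm",(Rt.inv().apply(np.array([x,y,z])-s["tool_pos"])*100).round(2),"dr",np.degrees((Rt.inv()*R.from_euler("xyz",[np.pi,0,np.radians(w)])).as_rotvec()).round(2))
E
python3 g.py 0.572 -0.2225 0.226 83.25
```

```text
t 0.72 pos [0.3553 0.2077 0.2267] rpy [179.99  -0.   115.07] F [ 0.7 -0.9 -0.6] M [-0.06 -0.01 -0.02] open 0.0916 grip 0.0
delta cm [-48.15   1.4    0.06] dr [ 1.000e-02 -1.000e-02  3.182e+01]
```

step_arm([
  {"delta_pos":[-6,0.17,0],"dr":[0,0,6.4],"fingers":-1},
  {"delta_pos":[-12,0.35,0],"dr":[0,0,12.8],"fingers":-1},
  {"delta_pos":[-18,0.52,0],"dr":[0,0,19.1],"fingers":-1},
  {"delta_pos":[-24,0.7,0],"dr":[0,0,25.5],"fingers":-1},
  {"delta_pos":[-30,0.87,0],"dr":[0,0,31.9],"fingers":-1},
])

```text
time: 1.35
tool_pos: [0.4915, -0.0599, 0.2265]
tool_rot: [-3.141, -0.0, 1.452]
contact_force: [1.5, 0.7, 0.2]
opening: 0.0919
grip_force: 0.0
```

```bash
python3 g.py 0.572 -0.2225 0.226 83.25
```

```text
t 1.35 pos [ 0.4915 -0.0599  0.2265] rpy [-1.7999e+02 -2.0000e-02  8.3180e+01] F [1.5 0.7 0.2] M [ 0.03  0.05 -0.01] open 0.0919 grip 0.0
delta cm [-15.18   9.92   0.04] dr [-0.01 -0.02 -0.07]
```

step_arm([
  {"delta_pos":[-5,3.3,0],"dr":[0,0,0],"fingers":-1},
  {"delta_pos":[-10,6.6,0],"dr":[0,0,0],"fingers":-1},
  {"delta_pos":[-13.5,8.9,0],"dr":[0,0,0],"fingers":-1},
  {"delta_pos":[-15.1,9.95,0],"dr":[0,0,0],"fingers":-1},
  {"delta_pos":[-15.1,9.95,0],"dr":[0,0,0],"fingers":-1},
])

```text
time: 1.98
tool_pos: [0.5724, -0.2204, 0.2256]
tool_rot: [-3.14, -0.001, 1.454]
contact_force: [-0.5, 1.0, -0.4]
opening: 0.0918
grip_force: 0.0
```

```bash
python3 - <<'E'
from h import *
I=snap("c")
t=I["top"][130:260,270:400];s=I["side"][170:330,190:390]
a=np.hstack([cv2.resize(t,(400,400),interpolation=cv2.INTER_CUBIC),cv2.resize(s,(400,320),interpolation=cv2.INTER_CUBIC)[:].copy() if 0 else cv2.copyMakeBorder(cv2.resize(s,(400,320),interpolation=cv2.INTER_CUBIC),0,80,0,0,cv2.BORDER_CONSTANT)])
cv2.imwrite("pics/c.png",a[:,:,::-1])
print(plane("top",[349.5,140.7],.15),plane("top",[349.5,140.7],.13))
E
python3 g.py 0.572 -0.2225 0.088 83.25
```

```text
[ 0.68607409 -0.21536436  0.15      ] [ 0.69148159 -0.22045944  0.13      ]
t 2.08 pos [ 0.5721 -0.2187  0.2262] rpy [-1.7993e+02 -5.0000e-02  8.3420e+01] F [-0.7 -0.6 -0.2] M [-0.02  0.06 -0.04] open 0.0917 grip 0.0
delta cm [-0.39  0.05 13.82] dr [-0.07 -0.05  0.17]
```

View pics/c.png

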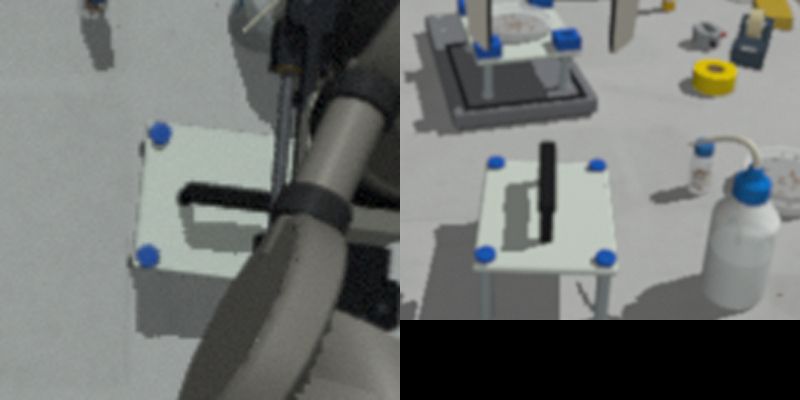

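The crop shows the open fingers straddling the handle bar, with clear space to the bottle and its spout.

step_arm([
  {"delta_pos":[-0.3,0.05,4],"dr":[0,0,0.2],"fingers":-1},
  {"delta_pos":[-0.4,0.05,8.5],"dr":[0,0,0.2],"fingers":-1},
  {"delta_pos":[-0.4,0.05,12],"dr":[0,0,0.2],"fingers":-1},
  {"delta_pos":[-0.4,0.05,13.8],"dr":[0,0,0.2],"fingers":-1},
  {"delta_pos":[-0.4,0.05,13.8],"dr":[0,0,0.2],"fingers":-1},
])

```text
time: 2.7
tool_pos: [0.5716, -0.2217, 0.0877]
tool_rot: [-3.139, -0.001, 1.454]
contact_force: [0.0, 0.5, 1.1]
opening: 0.0916
grip_force: 0.0
```

step_arm([
  {"delta_pos":[0,0,0],"dr":[0,0,0],"fingers":1},
  {"delta_pos":[0,0,0],"dr":[0,0,0],"fingers":1},
  {"delta_pos":[0,0,0],"dr":[0,0,0],"fingers":1},
  {"delta_pos":[0,0,0],"dr":[0,0,0],"fingers":1},
  {"delta_pos":[0,0,0],"dr":[0,0,0],"fingers":1},
], newtons=40)

```text
time: 3.32
tool_pos: [0.5726, -0.2235, 0.0888]
tool_rot: [3.141, -0.0, 1.452]
contact_force: [-0.6, 0.1, 0.6]
opening: 0.0464
grip_force: 0.0
```

```bash
python3 g.py 0.572 -0.2225 0.088 83.25
```

```text
t 3.33 pos [ 0.5726 -0.2235  0.0888] rpy [179.99  -0.    83.21] F [-0.6  0.1  0.6] M [-0.12  0.07  0.01] open 0.0464 grip 0.0
delta cm [ 0.09 -0.07  0.08] dr [ 0.01 -0.   -0.04]
```

step_arm([
  {"delta_pos":[0,0,0],"dr":[0,0,0],"fingers":1},
  {"delta_pos":[0,0,0],"dr":[0,0,0],"fingers":1},
  {"delta_pos":[0,0,0],"dr":[0,0,0],"fingers":1},
  {"delta_pos":[0,0,0],"dr":[0,0,0],"fingers":1},
  {"delta_pos":[0,0,0],"dr":[0,0,0],"fingers":1},
])

```text
time: 3.95
tool_pos: [0.5727, -0.2234, 0.0886]
tool_rot: [3.141, -0.0, 1.452]
contact_force: [0.3, -0.5, -0.8]
opening: 0.0157
grip_force: 40.0
```

```bash
python3 g.py 0.572 -0.2225 0.25 83.25
```

```text
t 3.95 pos [ 0.5727 -0.2234  0.0886] rpy [179.99  -0.    83.22] F [ 0.3 -0.5 -0.8] M [-0.12 -0.07 -0.05] open 0.0157 grip 40.0
delta cm [  0.09  -0.08 -16.14] dr [ 0.01 -0.   -0.03]
```

step_arm([
  {"delta_pos":[0,0,-2],"dr":[0,0,0],"fingers":1},
  {"delta_pos":[0,0,-5.5],"dr":[0,0,0],"fingers":1},
  {"delta_pos":[0,0,-9.5],"dr":[0,0,0],"fingers":1},
  {"delta_pos":[0,0,-13],"dr":[0,0,0],"fingers":1},
  {"delta_pos":[0,0,-14.5],"dr":[0,0,0],"fingers":1},
])

```text
time: 4.58
tool_pos: [0.5728, -0.2236, 0.2351]
tool_rot: [3.14, 0.001, 1.452]
contact_force: [1.0, 0.2, -5.9]
opening: 0.0158
grip_force: 40.0
```

```bash
python3 g.py 0.569 0.1127 0.235 98.8
```

```text
t 4.58 pos [ 0.5728 -0.2236  0.2351] rpy [1.7991e+02 3.0000e-02 8.3220e+01] F [ 1.   0.2 -5.9] M [-0.12  0.03  0.04] open 0.0158 grip 40.0
delta cm [ 3.334e+01 -4.350e+00 -2.000e-02] dr [  0.09   0.04 -15.58]
```

step_arm([
  {"delta_pos":[3.3,-0.43,0],"dr":[0,0,-2],"fingers":1},
  {"delta_pos":[8.5,-1.1,0],"dr":[0,0,-5],"fingers":1},
  {"delta_pos":[14,-1.82,0],"dr":[0,0,-8],"fingers":1},
  {"delta_pos":[19.5,-2.53,0],"dr":[0,0,-11],"fingers":1},
  {"delta_pos":[25,-3.25,0],"dr":[0,0,-14],"fingers":1},
])

```text
time: 5.2
tool_pos: [0.5689, 0.0304, 0.2321]
tool_rot: [-3.139, -0.001, 1.698]
contact_force: [0.9, 0.5, -3.8]
opening: 0.0156
grip_force: 40.0
```

```bash
python3 g.py 0.569 0.1127 0.235 98.8
```

```text
t 5.2 pos [0.5689 0.0304 0.2321] rpy [-1.7983e+02 -4.0000e-02  9.7300e+01] F [ 0.9  0.5 -3.8] M [-0.11 -0.01 -0.03] open 0.0156 grip 40.0
delta cm [ 8.16  1.06 -0.29] dr [-0.17 -0.04 -1.5 ]
```

step_arm([
  {"delta_pos":[4,0.5,0],"dr":[0,0,-0.7],"fingers":1},
  {"delta_pos":[6.8,0.9,0.5],"dr":[0,0,-1.5],"fingers":1},
  {"delta_pos":[8,1.06,1.5],"dr":[0,0,-1.5],"fingers":1},
  {"delta_pos":[8.1,1.06,2.5],"dr":[0,0,-1.5],"fingers":1},
  {"delta_pos":[8.1,1.06,2.7],"dr":[0,0,-1.5],"fingers":1},
])

```text
time: 5.82
tool_pos: [0.5696, 0.1091, 0.2051]
tool_rot: [-3.139, 0.0, 1.722]
contact_force: [-0.4, -0.5, -4.1]
opening: 0.016
grip_force: 40.0
```

```bash
python3 - <<'E'
from m import *
I=snap("d")
for c in I:
    print(c);[print(b) for b in blobs(I[c],(100,140,50),(125,255,255)) if 150<b[0][0]<320 and b[0][1]<250]
t=I["top"][150:250,140:260];s=I["side"][120:220,195:315]
a=np.hstack([cv2.resize(x,(400,333),interpolation=cv2.INTER_CUBIC) for x in(t,s)])
cv2.imwrite("pics/d.png",a[:,:,::-1])
E
python3 g.py 0.569 0.1127 0.205 98.8
```

```text
top
([301.3, 126.2], 42, [298, 123, 7, 8])
([225.6, 163.1], 40, [222, 160, 8, 7])
([232.4, 169.6], 14, [231, 165, 3, 11])
([231.8, 208.9], 40, [229, 206, 7, 7])
([233.9, 215.0], 51, [227, 207, 13, 12])
([170.5, 217.6], 44, [167, 214, 8, 8])
side
([260.2, 136.2], 8, [259, 135, 4, 3])
([223.0, 138.5], 10, [221, 138, 5, 2])
([274.2, 153.2], 13, [272, 152, 5, 3])
([232.7, 155.9], 15, [230, 155, 6, 3])
([260.6, 168.2], 89, [254, 164, 13, 9])
([224.5, 172.4], 80, [220, 168, 10, 9])
([272.9, 189.3], 112, [267, 185, 13, 10])
([233.5, 193.3], 113, [228, 189, 13, 10])
t 5.92 pos [0.5702 0.1091 0.2062] rpy [-1.7995e+02  1.0000e-02  9.8630e+01] F [-0.   0.4 -4.9] M [-0.08  0.05  0.03] open 0.0154 grip 40.0
delta cm [ 0.37 -0.06  0.12] dr [-0.05  0.01 -0.17]
```

View pics/d.png

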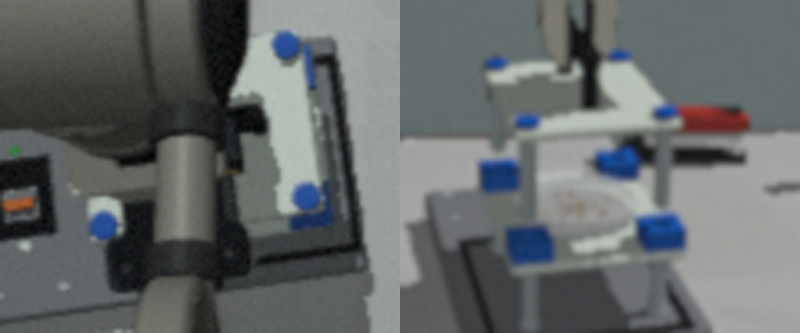

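The crop shows the lamp poised over the tier. Three caps are visible in the top view and all four caps and cups in the side view. Next I compare the post centres with the cup centres.

Run:
```python
from m2 import *
s=robot.observe();dz=s["tool_pos"][2]-.0886;print("feet z",dz)
zc=.0725+dz
A=[[225.6,163.1],[231.8,208.9],[170.5,217.6]]
P=[plane("top",u,zc)for u in A];print("lamp top",((P[0]+P[2])/2).round(4),[np.linalg.norm(P[i]-P[i+1]).round(4) for i in(0,1)],"yaw",np.degrees(np.arctan2(-(P[2]-P[1])[0],(P[2]-P[1])[1])))
S=[[274.2,153.2],[232.7,155.9],[223,138.5],[260.2,136.2]]
for u,v in zip(A,S[:3]):
    p,e=tri(u,v);print("tri",p.round(4),e.round(4))
fit([plane("side",S[i],zc) for i in(3,0,1,2)],"lamp side")
# cups from picture a: outer contour of the blue blocks, and holes
t=cv2.imread("pics/a_top.png")[:,:,::-1].copy()
h=cv2.resize(t,None,fx=8,fy=8,interpolation=cv2.INTER_CUBIC)
for lo in((100,140,60),(100,140,100),(95,90,30)):
    m=cv2.inRange(cv2.cvtColor(h,cv2.COLOR_RGB2HSV),lo,(128,255,255));Q=[];W=[]
    for u in[[173.1,178.4],[227.1,170.4],[232.6,211.4],[177.9,219.4]]:
        n,l=cv2.connectedComponents(m);k=l[int(u[1]*8)-50:int(u[1]*8)+50,int(u[0]*8)-50:int(u[0]*8)+50];k=k[k>0];k=np.bincount(k).argmax()
        c,_=cv2.findContours((l==k).astype(np.uint8),cv2.RETR_EXTERNAL,cv2.CHAIN_APPROX_NONE)
        r=cv2.minAreaRect(max(c,key=cv2.contourArea));Q.append((np.array(r[0])+.5)/8-.5);W.append(np.array(r[1])/8)
    fit([plane("top",q,.102) for q in Q],f"cups {lo}");print(np.round(W,1).tolist())
H=[[298,128],[598,85],[630,313],[325,357]]
fit([plane("top",[120+(a+.5)/5.6-.5,155+(b+.5)/5.6-.5],.100) for a,b in H],"holes@.1")
```

```text
feet z 0.1176064033450283
lamp top [0.5685 0.1089 0.1901] [np.float64(0.0964), np.float64(0.1267)] yaw 8.573515817285456
tri [0.6258 0.0536 0.1894] 0.0
tri [0.5307 0.0391 0.19  ] 0.0006
tri [0.5113 0.1645 0.1894] 0.0004
lamp side centre [0.5685 0.1075 0.1901] yaw 8.89 sides [np.float64(0.1268), np.float64(0.0954), np.float64(0.125), np.float64(0.0967)]
cups (100, 140, 60) centre [0.5694 0.1126 0.102 ] yaw 8.72 sides [np.float64(0.1262), np.float64(0.0964), np.float64(0.126), np.float64(0.0961)]
[[13.2, 13.2], [13.2, 12.5], [12.8, 12.7], [12.8, 13.5]]
cups (100, 140, 100) centre [0.5698 0.1132 0.102 ] yaw 8.73 sides [np.float64(0.1268), np.float64(0.0969), np.float64(0.1267), np.float64(0.0967)]
[[12.4, 12.7], [12.6, 12.4], [12.5, 12.5], [12.6, 12.8]]
cups (95, 90, 30) centre [0.5695 0.1128 0.102 ] yaw 8.65 sides [np.float64(0.1268), np.float64(0.0963), np.float64(0.1265), np.float64(0.0961)]
[[14.1, 14.2], [14.3, 13.9], [13.9, 13.9], [14.0, 14.5]]
holes@.1 centre [0.5716 0.1141 0.1   ] yaw 8.67 sides [np.float64(0.1257), np.float64(0.0957), np.float64(0.1259), np.float64(0.0958)]
```

step_arm([
  {"delta_pos":[0.2,0.1,0.2],"dr":[0,0,-0.1],"fingers":1},
  {"delta_pos":[0.38,0.18,0.5],"dr":[0,0,-0.1],"fingers":1},
  {"delta_pos":[0.38,0.18,0.8],"dr":[0,0,-0.1],"fingers":1},
  {"delta_pos":[0.38,0.18,1.0],"dr":[0,0,-0.1],"fingers":1},
  {"delta_pos":[0.38,0.18,1.0],"dr":[0,0,-0.1],"fingers":1},
])

```text
time: 6.55
tool_pos: [0.5713, 0.1144, 0.1965]
tool_rot: [-3.141, -0.0, 1.725]
contact_force: [0.4, -0.3, -3.8]
opening: 0.0155
grip_force: 40.0
```

```bash
cat > chk.py <<'E'
import sys
from m2 import *
I=snap(sys.argv[1]);s=robot.observe()
zc=.0725+s["tool_pos"][2]-.0886
t=[b for b in blobs(I["top"],(100,140,50),(125,255,255)) if 150<b[0][0]<250 and b[0][1]>150]
d=[b for b in blobs(I["side"],(100,140,50),(125,255,255)) if 215<b[0][0]<300 and b[0][1]<225]
for b in t+d:print(b)
# cap nearest each expected post position
def near(B,name):
    out=[]
    for sx,sy in((1,1),(1,-1),(-1,-1),(-1,1)):
        w=np.radians(8.7);p=[.5697+.048*sx*np.cos(w)-.063*sy*np.sin(w),.1129+.048*sx*np.sin(w)+.063*sy*np.cos(w),zc]
        e=proj(name,p);q=min(B,key=lambda b:np.hypot(*(b[0]-e)));r=np.array(q[0])-e
        out.append(plane(name,q[0],zc)[:2]-p[:2] if np.hypot(*r)<4.5 else [9,9])
    print(name,"post error mm",(np.array(out)*1000).round(1).tolist())
near(t,"top");near(d,"side")
E
python3 chk.py e; python3 g.py
python3 - <<'E'
import cv2
s=cv2.imread("pics/e_side.png")[125:215,205:295]
cv2.imwrite("pics/e.png",cv2.resize(s,(600,600),interpolation=cv2.INTER_CUBIC))
E
```

```text
([223.2, 163.2], 39, [220, 160, 7, 7])
([231.3, 169.8], 43, [229, 164, 5, 13])
([229.7, 208.0], 42, [226, 205, 8, 7])
([234.3, 213.2], 79, [227, 205, 13, 14])
([169.2, 217.0], 42, [166, 214, 7, 7])
([261.0, 138.6], 8, [259, 138, 5, 2])
([224.0, 141.0], 13, [222, 140, 5, 3])
([274.3, 155.8], 12, [272, 155, 6, 3])
([233.7, 158.9], 15, [231, 158, 6, 3])
([260.6, 168.4], 84, [254, 164, 13, 9])
([224.6, 172.4], 81, [220, 168, 11, 9])
([272.9, 189.5], 110, [267, 185, 13, 10])
([233.6, 193.4], 113, [228, 189, 13, 10])
top post error mm [[9000.0, 9000.0], [0.6, 1.5], [1.1, 0.8], [0.5, 1.4]]
side post error mm [[2.2, 3.6], [0.6, 2.0], [1.6, 1.3], [0.8, 2.6]]
t 6.65 pos [0.5714 0.1144 0.1968] rpy [179.99  -0.    98.82] F [-0.1 -0.6 -4.2] M [-0.09  0.01 -0.05] open 0.016 grip 40.0
```

View pics/e.png

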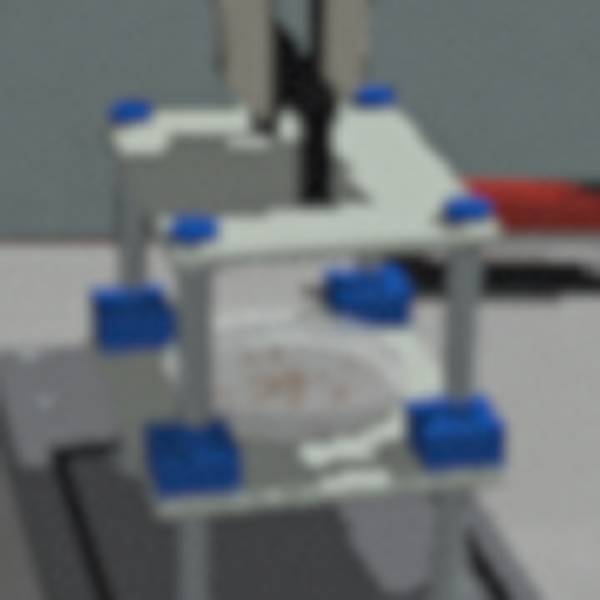

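The side crop shows the near posts centred laterally over their cups at (190,430) and (460,410), just above the rims. I descend gently.

step_arm([
  {"delta_pos":[-0.05,0,0.25],"dr":[0,0,0],"fingers":1},
  {"delta_pos":[-0.05,0,0.45],"dr":[0,0,0],"fingers":1},
  {"delta_pos":[-0.05,0,0.65],"dr":[0,0,0],"fingers":1},
  {"delta_pos":[-0.05,0,0.85],"dr":[0,0,0],"fingers":1},
  {"delta_pos":[-0.05,0,0.9],"dr":[0,0,0],"fingers":1},
])

```text
time: 7.28
tool_pos: [0.5714, 0.1139, 0.1875]
tool_rot: [-3.141, -0.0, 1.725]
contact_force: [-0.4, 0.3, -4.3]
opening: 0.0153
grip_force: 40.0
```

```bash
python3 g.py
```

```text
t 7.28 pos [0.5714 0.1139 0.1875] rpy [-1.7998e+02 -1.0000e-02  9.8820e+01] F [-0.4  0.3 -4.3] M [-0.06  0.06  0.01] open 0.0153 grip 40.0
```

step_arm([
  {"delta_pos":[0,0,0.1],"dr":[0,0,0],"fingers":1},
  {"delta_pos":[0,0,0.2],"dr":[0,0,0],"fingers":1},
  {"delta_pos":[0,0,0.3],"dr":[0,0,0],"fingers":1},
  {"delta_pos":[0,0,0.4],"dr":[0,0,0],"fingers":1},
  {"delta_pos":[0,0,0.5],"dr":[0,0,0],"fingers":1},
])

```text
time: 7.9
tool_pos: [0.5715, 0.1139, 0.1827]
tool_rot: [3.141, -0.0, 1.725]
contact_force: [0.1, 0.0, -4.5]
opening: 0.0156
grip_force: 40.0
```

```bash
python3 g.py
```

```text
t 7.9 pos [0.5715 0.1139 0.1827] rpy [ 1.7999e+02 -1.0000e-02  9.8820e+01] F [ 0.1  0.  -4.5] M [-0.12  0.07 -0.03] open 0.0156 grip 40.0
```

Feet are about 8 mm into the cups with no contact. I continue to the floors.

step_arm([
  {"delta_pos":[0,0,0.15],"dr":[0,0,0],"fingers":1},
  {"delta_pos":[0,0,0.3],"dr":[0,0,0],"fingers":1},
  {"delta_pos":[0,0,0.45],"dr":[0,0,0],"fingers":1},
  {"delta_pos":[0,0,0.55],"dr":[0,0,0],"fingers":1},
  {"delta_pos":[0,0,0.6],"dr":[0,0,0],"fingers":1},
])

```text
time: 8.52
tool_pos: [0.5715, 0.1139, 0.1767]
tool_rot: [-3.142, -0.0, 1.725]
contact_force: [-0.1, -0.2, -3.6]
opening: 0.0156
grip_force: 40.0
```

```bash
python3 chk.py f; python3 g.py
```

```text
([224.3, 164.9], 37, [221, 162, 7, 7])
([231.6, 169.7], 36, [229, 164, 5, 13])
([234.7, 213.5], 67, [228, 205, 12, 14])
([230.5, 208.8], 36, [228, 206, 6, 7])
([171.6, 217.4], 40, [168, 214, 8, 8])
([260.9, 146.0], 10, [259, 145, 5, 3])
([224.0, 148.5], 10, [222, 148, 5, 2])
([274.4, 163.9], 13, [272, 163, 6, 3])
([233.8, 167.0], 16, [231, 166, 6, 3])
([224.1, 173.4], 56, [220, 169, 10, 8])
([272.8, 190.1], 93, [267, 185, 13, 10])
([233.5, 194.1], 95, [228, 189, 13, 10])
top post error mm [[9000.0, 9000.0], [1.0, 1.0], [1.1, 0.5], [0.8, 1.0]]
side post error mm [[2.3, 2.8], [1.6, 1.8], [1.7, 2.2], [0.4, 2.2]]
t 8.62 pos [0.5715 0.1138 0.1767] rpy [179.99  -0.    98.82] F [-1.  -0.3 -4.4] M [-0.08  0.04 -0.  ] open 0.0154 grip 40.0
```

Still carrying the full weight, so the floor is a little further down. I lower in 0.5 mm steps.

step_arm([
  {"delta_pos":[0,0,0.05],"dr":[0,0,0],"fingers":1},
  {"delta_pos":[0,0,0.1],"dr":[0,0,0],"fingers":1},
  {"delta_pos":[0,0,0.1],"dr":[0,0,0],"fingers":1},
  {"delta_pos":[0,0,0.1],"dr":[0,0,0],"fingers":1},
  {"delta_pos":[0,0,0.1],"dr":[0,0,0],"fingers":1},
])

```text
time: 9.25
tool_pos: [0.5717, 0.1139, 0.1766]
tool_rot: [3.14, 0.0, 1.725]
contact_force: [-2.9, 0.6, 6.1]
opening: 0.0155
grip_force: 40.0
```

```bash
python3 g.py
```

```text
t 9.25 pos [0.5717 0.1139 0.1766] rpy [179.93   0.    98.82] F [-2.9  0.6  6.1] M [-0.1   0.56 -0.01] open 0.0155 grip 40.0
```

Contact is at TCP z = 0.1766, so the feet are at 0.088 as expected, and the posts are on the floors. I release and retreat upward.

step_arm([
  {"delta_pos":[0,0,0],"dr":[0,0,0],"fingers":0},
  {"delta_pos":[0,0,0],"dr":[0,0,0],"fingers":0},
  {"delta_pos":[0,0,0],"dr":[0,0,0],"fingers":0},
  {"delta_pos":[0,0,0],"dr":[0,0,0],"fingers":0},
  {"delta_pos":[0,0,0],"dr":[0,0,0],"fingers":0},
])

```text
time: 9.88
tool_pos: [0.5715, 0.1139, 0.1757]
tool_rot: [-3.142, -0.0, 1.725]
contact_force: [-0.2, 0.2, -1.1]
opening: 0.0457
grip_force: 0.0
```

```bash
python3 g.py
```

```text
t 9.88 pos [0.5715 0.1139 0.1757] rpy [-180.     -0.     98.82] F [-0.2  0.2 -1.1] M [-0.06  0.   -0.04] open 0.0457 grip 0.0
```

step_arm([
  {"delta_pos":[0,0,-1.5],"dr":[0,0,0],"fingers":0},
  {"delta_pos":[0,0,-4.5],"dr":[0,0,0],"fingers":0},
  {"delta_pos":[0,0,-7.5],"dr":[0,0,0],"fingers":0},
  {"delta_pos":[3,-0.24,-8.5],"dr":[0,0,0],"fingers":0.4},
  {"delta_pos":[8,-0.63,-8.5],"dr":[0,0,0],"fingers":0.4},
])

```text
time: 10.5
tool_pos: [0.5539, 0.1918, 0.2633]
tool_rot: [3.137, 0.0, 1.722]
contact_force: [2.1, 0.2, -0.8]
opening: 0.0309
grip_force: 0.0
```

```bash
python3 chk.py g | tail -2; python3 g.py
python3 - <<'E'
from m2 import *
I=[cv2.imread(f"pics/g_{c}.png")[:,:,::-1].copy() for c in("top","side")]
a=np.hstack([cv2.resize(x,(400,400),interpolation=cv2.INTER_CUBIC) for x in(I[0][145:265,125:245],I[1][125:235,195:305])])
cv2.imwrite("pics/g.png",a[:,:,::-1])
B=[b[0] for b in blobs(I[0],(100,140,50),(125,255,255)) if 150<b[0][0]<250 and b[0][1]>150]
S=[b for b in blobs(I[1],(100,140,50),(125,255,255)) if 215<b[0][0]<300 and b[0][1]<225]
[print(b) for b in S]
for k in((1,1),(1,-1),(-1,-1),(-1,1)):
    w=np.radians(8.8);p=[.5705+.048*k[0]*np.cos(w)-.063*k[1]*np.sin(w),.1138+.048*k[0]*np.sin(w)+.063*k[1]*np.cos(w),.1605]
    u=min(B,key=lambda q:np.hypot(*(q-proj("top",p))));v=min([s[0] for s in S],key=lambda q:np.hypot(*(q-proj("side",p))))
    r=tri(u,v);print(k,r[0].round(4),r[1].round(4))
E
```

```text
top post error mm [[9000.0, 9000.0], [9000.0, 9000.0], [-5.7, -5.5], [9000.0, 9000.0]]
side post error mm [[9000, 9000], [9000, 9000], [9000, 9000], [9000, 9000]]
t 10.6 pos [0.5519 0.1959 0.2623] rpy [ 1.7989e+02 -1.1000e-01  9.9050e+01] F [-0.  -0.2  0.6] M [-0.13 -0.    0.01] open 0.0282 grip 0.0
([260.4, 145.9], 13, [258, 145, 6, 3])
([224.4, 148.6], 8, [222, 148, 5, 2])
([274.4, 164.1], 14, [272, 163, 6, 3])
([234.0, 167.5], 10, [232, 167, 5, 2])
([224.1, 173.4], 59, [220, 169, 11, 8])
([272.8, 190.0], 92, [267, 185, 13, 10])
([233.5, 194.0], 93, [228, 189, 13, 10])
(1, 1) [0.6085 0.1836 0.1615] 0.0001
(1, -1) [0.628  0.0589 0.1605] 0.0005
(-1, -1) [0.5334 0.0441 0.16  ] 0.0009
(-1, 1) [0.514  0.1689 0.1608] 0.0002
```

View pics/g.png

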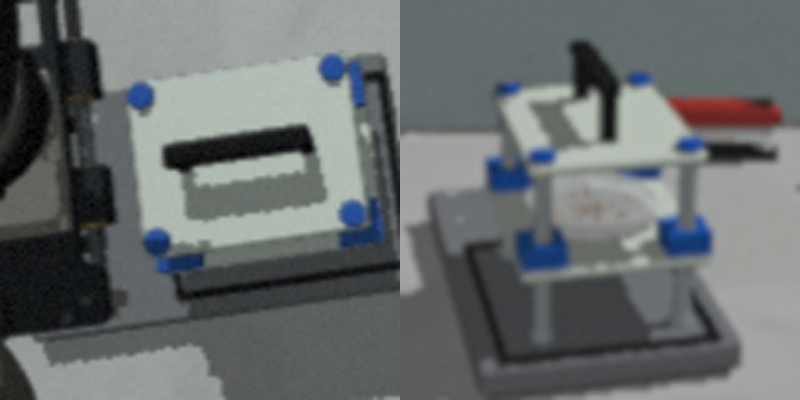

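All four caps triangulate to 0.160–0.1615 m (0.1605 expected), so the lamp is fully seated and level. Next is the switch.

```bash
python3 g.py 0.5362 0.264 0.07 98.7
```

```text
t 10.6 pos [0.5519 0.1959 0.2623] rpy [ 1.7989e+02 -1.1000e-01  9.9050e+01] F [-0.  -0.2  0.6] M [-0.13 -0.    0.01] open 0.0282 grip 0.0
delta cm [ 6.94 -0.52 19.24] dr [ 0.1  -0.11  0.35]
```

step_arm([
  {"delta_pos":[5,-0.4,0],"dr":[0,0,0.3],"fingers":0.4},
  {"delta_pos":[6.9,-0.52,3],"dr":[0,0,0.3],"fingers":0.4},
  {"delta_pos":[6.9,-0.52,9],"dr":[0,0,0.3],"fingers":0.4},
  {"delta_pos":[6.9,-0.52,14],"dr":[0,0,0.3],"fingers":0.4},
  {"delta_pos":[6.9,-0.52,16],"dr":[0,0,0.3],"fingers":0.4},
])

```text
time: 11.22
tool_pos: [0.536, 0.2585, 0.0982]
tool_rot: [-3.137, 0.001, 1.72]
contact_force: [1.0, 0.4, 0.0]
opening: 0.0271
grip_force: 0.0
```

```bash
python3 g.py 0.5362 0.264 0.032 98.7
```

```text
t 11.22 pos [0.536  0.2585 0.0982] rpy [-1.7976e+02  6.0000e-02  9.8530e+01] F [1.  0.4 0. ] M [-0.05 -0.01 -0.01] open 0.0271 grip 0.0
delta cm [0.55 0.13 6.62] dr [-0.24  0.06 -0.17]
```

step_arm([
  {"delta_pos":[0.3,0.1,2],"dr":[0,0,0],"fingers":0.4},
  {"delta_pos":[0.5,0.1,4],"dr":[0,0,0],"fingers":0.4},
  {"delta_pos":[0.5,0.1,5.4],"dr":[0,0,0],"fingers":0.4},
  {"delta_pos":[0.5,0.1,5.8],"dr":[0,0,0],"fingers":0.4},
  {"delta_pos":[0.5,0.1,5.8],"dr":[0,0,0],"fingers":0.4},
])

```text
time: 11.85
tool_pos: [0.5379, 0.2644, 0.0432]
tool_rot: [3.141, -0.0, 1.719]
contact_force: [0.5, 0.7, 0.6]
opening: 0.0276
grip_force: 0.0
```

```bash
python3 g.py 0.5362 0.264 0.0315 98.7
```

```text
t 11.85 pos [0.5379 0.2644 0.0432] rpy [179.96  -0.    98.51] F [0.5 0.7 0.6] M [-0.1   0.06 -0.  ] open 0.0276 grip 0.0
delta cm [-0.01 -0.17  1.17] dr [ 0.04 -0.   -0.19]
```

step_arm([
  {"delta_pos":[0,-0.1,0.4],"dr":[0,0,0],"fingers":0.4},
  {"delta_pos":[0,-0.1,0.8],"dr":[0,0,0],"fingers":0.4},
  {"delta_pos":[0,-0.1,1.1],"dr":[0,0,0],"fingers":0.4},
  {"delta_pos":[0,-0.1,1.15],"dr":[0,0,0],"fingers":1},
  {"delta_pos":[0,-0.1,1.15],"dr":[0,0,0],"fingers":1},
], newtons=20)

```text
time: 12.48
tool_pos: [0.5366, 0.2643, 0.0312]
tool_rot: [3.142, -0.0, 1.719]
contact_force: [0.6, 0.5, -0.3]
opening: 0.0123
grip_force: 0.0
```

```bash
python3 g.py
```

```text
t 12.47 pos [0.5366 0.2643 0.0312] rpy [180.    -0.    98.52] F [ 0.6  0.5 -0.3] M [-0.12  0.04 -0.01] open 0.0123 grip 0.0
```

Now I finish closing, and the opening should stop at about 8 mm.

step_arm([
  {"delta_pos":[0,0,0],"dr":[0,0,0],"fingers":1},
  {"delta_pos":[0,0,0],"dr":[0,0,0],"fingers":1},
  {"delta_pos":[0,0,0],"dr":[0,0,0],"fingers":1},
  {"delta_pos":[0,0,0],"dr":[0,0,0],"fingers":1},
  {"delta_pos":[0,0,0],"dr":[0,0,0],"fingers":1},
])

```text
time: 13.1
tool_pos: [0.5363, 0.2643, 0.0313]
tool_rot: [-3.141, -0.0, 1.719]
contact_force: [-2.1, -1.0, 2.3]
opening: 0.0074
grip_force: 20.0
```

```bash
python3 g.py
```

```text
t 13.1 pos [0.5363 0.2643 0.0313] rpy [-179.98   -0.     98.52] F [-2.1 -1.   2.3] M [-0.17  0.54  0.02] open 0.0074 grip 20.0
```

The ridge is gripped at 7.4 mm opening. I slide it 10 mm along base +x, which is tool +y.

step_arm([
  {"delta_pos":[0,0.25,0],"dr":[0,0,0],"fingers":1},
  {"delta_pos":[0,0.5,0],"dr":[0,0,0],"fingers":1},
  {"delta_pos":[0,0.75,0],"dr":[0,0,0],"fingers":1},
  {"delta_pos":[0,1.0,0],"dr":[0,0,0],"fingers":1},
  {"delta_pos":[0,1.05,0],"dr":[0,0,0],"fingers":1},
])

```text
time: 13.72
tool_pos: [0.5462, 0.2658, 0.0312]
tool_rot: [-3.14, 0.0, 1.719]
contact_force: [-5.7, 0.1, 5.2]
opening: 0.0077
grip_force: 20.0
```

step_arm([
  {"delta_pos":[0,0,0],"dr":[0,0,0],"fingers":0.4},
  {"delta_pos":[0,0,0],"dr":[0,0,0],"fingers":0.4},
  {"delta_pos":[0,0,0],"dr":[0,0,0],"fingers":0.4},
  {"delta_pos":[0,0,0],"dr":[0,0,0],"fingers":0.4},
  {"delta_pos":[0,0,0],"dr":[0,0,0],"fingers":0.4},
])

```text
time: 14.35
tool_pos: [0.547, 0.2659, 0.0313]
tool_rot: [3.141, -0.0, 1.719]
contact_force: [0.4, 0.1, -0.8]
opening: 0.0274
grip_force: 0.0
```

```bash
python3 g.py
```

```text
t 14.35 pos [0.547  0.2659 0.0313] rpy [179.99  -0.    98.52] F [ 0.4  0.1 -0.8] M [-0.07  0.01 -0.01] open 0.0274 grip 0.0
```

step_arm([
  {"delta_pos":[0,0,-2],"dr":[0,0,0],"fingers":0.4},
  {"delta_pos":[0,0,-7],"dr":[0,0,0],"fingers":0.4},
  {"delta_pos":[0,0,-13],"dr":[0,0,0],"fingers":0.4},
  {"delta_pos":[0,0,-19],"dr":[0,0,0],"fingers":0.4},
  {"delta_pos":[2,-2,-22],"dr":[0,0,0],"fingers":0.4},
])

```text
time: 14.98
tool_pos: [0.5259, 0.2823, 0.2551]
tool_rot: [3.136, -0.001, 1.717]
contact_force: [0.5, 0.4, -0.4]
opening: 0.0277
grip_force: 0.0
```

step_arm([
  {"delta_pos":[4,-4,0],"dr":[0,0,0],"fingers":0.4},
  {"delta_pos":[8,-8,0],"dr":[0,0,0],"fingers":0.4},
  {"delta_pos":[12,-12,0],"dr":[0,0,0],"fingers":0.4},
  {"delta_pos":[15,-15,0],"dr":[0,0,0],"fingers":0.4},
  {"delta_pos":[15,-15,0],"dr":[0,0,0],"fingers":0.4},
])

```text
time: 15.6
tool_pos: [0.3513, 0.4103, 0.2515]
tool_rot: [-3.142, -0.001, 1.724]
contact_force: [0.6, -1.0, -1.1]
opening: 0.0277
grip_force: 0.0
```

```bash
python3 - <<'E'
from m2 import *
I=snap("k");t=I["top"]
o=blobs(t,(3,110,110),(16,255,255),3);print(o)
u=min(o,key=lambda b:np.hypot(b[0][0]-145,b[0][1]-208))[0];p=plane("top",u,.0365);print("ridge",p.round(4),"was",plane("top",[145.1,210.7],.0365).round(4))
for c in I:[print(c,b) for b in blobs(I[c],(100,140,50),(125,255,255)) if b[0][1]>110]
a=np.hstack([cv2.resize(t[100:290,110:390],(480,326)),cv2.resize(I["side"][110:340,140:400],(320,326))])
cv2.imwrite("pics/k.png",a[:,:,::-1])
E
python3 g.py
```

```text
[([83.0, 151.2], 4, [82, 150, 3, 3]), ([144.2, 206.7], 21, [141, 205, 8, 4])]
ridge [0.546  0.2669 0.0365] was [0.5361 0.2642 0.0365]
top ([364.1, 120.6], 29, [361, 117, 9, 9])
top ([369.4, 125.8], 42, [364, 121, 10, 9])
top ([301.3, 126.1], 41, [298, 123, 7, 7])
top ([224.3, 164.9], 37, [221, 162, 7, 7])
top ([231.6, 169.8], 36, [229, 164, 5, 13])
top ([166.4, 173.2], 37, [163, 170, 7, 7])
top ([234.5, 213.6], 67, [227, 205, 13, 14])
top ([230.5, 208.8], 36, [228, 206, 6, 7])
top ([171.5, 217.5], 41, [168, 214, 8, 8])
top ([178.2, 223.7], 50, [172, 222, 14, 5])
side ([44.0, 117.0], 358, [4, 98, 53, 49])
side ([260.5, 146.0], 14, [258, 145, 6, 3])
side ([224.0, 148.5], 10, [222, 148, 5, 2])
side ([274.4, 164.1], 14, [272, 163, 6, 3])
side ([233.7, 167.5], 11, [231, 167, 6, 2])
side ([224.1, 173.4], 59, [220, 169, 11, 8])
side ([272.8, 190.1], 92, [267, 185, 13, 10])
side ([233.5, 194.1], 93, [228, 189, 13, 10])
side ([341.9, 244.5], 35, [338, 242, 8, 6])
side ([365.6, 263.1], 255, [357, 254, 18, 18])
t 15.7 pos [0.3537 0.4088 0.2513] rpy [1.7996e+02 1.0000e-02 9.8580e+01] F [-0.2 -0.9  0.2] M [-0.02  0.05 -0.01] open 0.0272 grip 0.0
```

View pics/k.png

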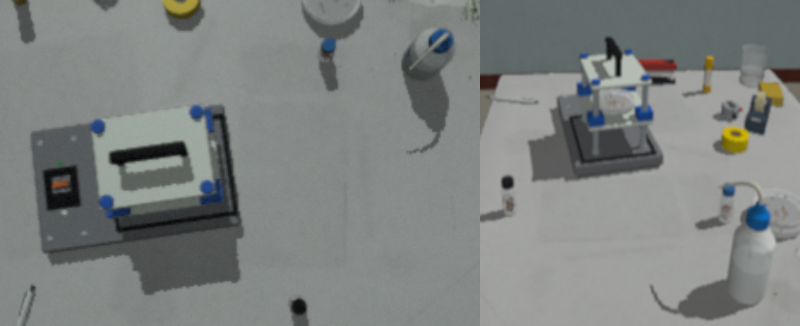

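The final picture shows the lamp level in its cups, the orange ridge moved 10 mm to the green-dot side, and the vials and bottle where they started. The arm is clear of everything.

```bash
python3 -c "
from cell import robot
print(robot.hand_in())"
```

```text
the job is handed in; nothing more can be done
None
```

The grow-lamp frame sits level with all four posts down in the blue cups, the switch is at the green dot, the vials and wash bottle were not moved, and the job was handed in at about 16 s; no verdict came back.

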